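# Square a gear train block into the test stand's fence corner and bring up the pick-up

### The arm

A 7-joint arm with a two-finger parallel gripper is mounted at the origin on the work surface. World frame = base frame: x ahead of the robot, y to its left, z up, the work surface at z = 0. Lengths are in mm, angles in rad, forces in N, time in s.
With the tool pointing down it reaches from about 375 to 925 mm from the base axis. Payload 3.1 kg.
Tool frame: the origin (TCP) lies at the very end of the fingers, on their centre line; the grasp point (between the pads) lies 19 mm behind it; z points along the fingers, y is the line along which they close (so a half turn about z gives the same grasp; the last joint's range is limited). The gripper opens to 85 mm and grips with 20 to 120 N. Pads are 22 mm wide; open, the fingers measure 114 mm over their backs; the gripper's body (76 mm by 85 mm) begins 54 mm behind the grasp point. The pads swing forward as they close: fully open they stand 13 mm farther back than shut.
Start: joints at [-0.098, 0.383, 0.044, 1.598, -0.018, 1.161, -0.05], TCP at [650.002, 0.022, 231.269] pointing down, gripper open.
Joint ranges: [-2.61, 2.61], [-0.41, 2.15], [-1.48, 1.57], [0, 2.5], [-1.57, 4.71], [0.05, 1.97], [-2.85, 2.85]. Speed limits (rad/s): [2.79, 2.79, 3.14, 3.14, 3.14, 3.14, 3.14].

### API

Orientations are given as a rotation vector (axis times angle).
In Python, from bench import arm, imaging, close_job gives the robot as it stands. The module is installed in compiled form; this text tells all that it offers.
- The arm moves only by the tool step_arm, never from a script. Its argument "moves" is a list of rows, each a list of 7 numbers: the turn, a rotation vector about the tool's x, y, z in degrees, then the shift along the tool's x, y, z in m, then the finger opening in m, from 0 to 0.0854. In form: [[ax, ay, az, dx, dy, dz, claw], ...]. A call has 1 to 8 rows; each row is the pose to reach, as a shift and turn from the pose commanded when the call began, along the tool's axes at that moment; what a row does not reach only later rows make up. A row lasts 1/12 s, in which the tool goes at most 41.7 mm and 7.16 degrees, less where a joint would pass 70% of its speed; a pose out of reach is approached as far as the arm can. A call with a gripper value outside its range is refused whole. The fingers move at their own pace and stop on an object; "force" is the grip in N (left out, the last holds). Time passes only in rows, so rows that repeat a pose let the fingers close. It gives the time, the measured TCP pose, the force, the opening and the grip force at its end, in the units of the state.
- arm.get_state(): the state, without advancing time (a new reading comes with each control period).
- imaging.snapshot(name): name is "scene" or "side" or "wrist"; returns (picture, depth): 384x512x3 uint8, blue, green, red; 384x512 float32, mm along the optical axis (not along the pixel's ray), 0 where there is no reading.
- imaging.calibration(name): a dict with "camera_matrix" (3x3 intrinsics, pixels), "R" (3x3) and "t" (3): a world point X has camera coordinates R X + t; the wrist camera has in their place "T_tool_cam" (4x4, takes a point from camera to tool coordinates, whose origin is the TCP and whose axes are the flange's). Camera axes: x right, y down, z forward; pixel columns grow to the right and rows downward; lengths in mm; the calibration is good to about 2 mm. The wrist camera is an equidistant fisheye: a pixel r from the principal point sees the ray r / f radians off the axis. A picture is of the moment at which its call begins: read the wrist's pose just before it. calibration takes no time and is no camera call.
- close_job(): hands the job in; it is judged then, once.
The state is a dict: "time_s": time; "q": joint angles; "joint_vel": joint speeds; "joint_efforts": joint torques, N m; "eef_pos": TCP position; "eef_rot": TCP orientation; "wrist_force": force on the tool from outside, world axes, zero at the start; "wrist_torque": the same for the moment, N m; "grip_width": opening from 0.0 (shut) to 1.0 (fully open); "grasp_force": force on a finger pad.
Only numpy, scipy, OpenCV 4.12 (cv2) and the standard library are available. Lean on these libraries where they do the work, as an engineer would, in place of code of your own. Each camera call takes 0.05 s, during which the arm holds its last target. There are 200 camera calls.

### The job

Ready the test stand for a timing check: draw the pick-up carriage back along its rail out of the way, then push the brass gear train block along the plate square and flush into the corner, tight against both the long side fence and the short back stop. With the block home, and not before, slide the carriage forward again until its contact pad just rests against the block, and leave the block seated there. Leave everything else on the plate and the counter where it stands.

Things in the scene. Friction and masses are not known exactly. Their poses are not given: they have to be found in the camera images.
- stand: Fixed test stand: grey plate 270 mm (x) by 400 mm (y), 15 mm thick, on the counter; origin at the centre of its underside, z up; place and yaw (up to 0.25 rad) vary. It carries two steel fences, a steel rail and the carriage. The rail, 16 mm wide and 10 mm high, runs along the stand's y at x = +64 mm from y = -195 to +20 mm.
- side_fence (a point): Middle of the inner (-y) face of the long side fence, at the plate's surface: (-13, 175, 15) mm from the stand's origin. The fence is 18 mm thick, 42 mm high, and runs along the stand's x from -130 to +103 mm at the plate's left (+y) edge.
- back_stop (a point): Middle of the inner (-x) face of the short back stop, at the plate's surface: (110, 111, 15) mm from the stand's origin. The stop is 18 mm thick, 42 mm high, and runs along the stand's y from +55 to +168 mm at the plate's far (+x) edge. At the corner a small gap is left open between stop and fence.
- block: Loose brass gear train block, 92 mm (its x) by 104 mm (its y), 0.65 to 0.95 kg: 10 mm base and 4 mm top plate (top at 40 mm) of one outline on pillars with gears between; a stub reaches 13 mm higher. Origin: centre of its underside. Starts nearer the robot, up to 0.45 rad off square. Home: centre at (64, 123) mm in the stand's axes, x along x. Slides under 3 to 7 N; push it low down.
- carriage (a joint): Travel of the pick-up carriage along the rail, m: 0 = drawn fully back (stand's -y end), growing towards the side fence (+y), limit 0.155. About 2.5 N of friction; it stays where left. The pad touches a fully seated block at 0.106. It starts run in, at 0.125 to 0.155, its arm standing where the block has to go.
- knob_mid (a point): Middle of the carriage's black upright knob, 24 mm across, 30 mm high (15 mm above and below this point). At joint value q it lies at (64, -165 + 1000 q, 70) mm from the stand's origin. The carriage under it is 40 mm (x) by 66 mm (y), its top 34 mm above the plate. Pinch the knob from above or push it sideways to slide the carriage.
- pad_face (a point): Centre of the face of the carriage's contact pad: a rubber-faced upright foot 26 mm wide (x), 4 to 38 mm above the plate, at the end of a slim arm (14 mm wide, 16 to 28 mm above the plate). The face looks to the stand's +y, 130 mm ahead of the knob's axis.
- shell: Bystander: black pyramid metronome shell 110 mm square at the foot, 191 mm high, at the right of the counter; origin under its centre.
- dome: Bystander: glass timing dome 116 mm across, 164 mm high, at the far left of the counter; origin under its centre.
- weight: Bystander: anodized blue pendulum weight, 27 mm square, 24 mm high, on the plate's near right part; origin under its centre.
- wheel: Bystander: loose brass gear wheel 42 mm across, lying flat, 17 mm high with its pinion, on the plate's near right part; origin under its centre.
- screwdriver: Bystander: screwdriver 170 mm long lying on the counter at the right.
- rod: Bystander: flat steel pendulum rod 220 mm long lying on the counter at the left.
- dish: Bystander: small white dish of screws, 72 mm across, 18 mm high, on the counter at the left.
- loupe: Bystander: black eye loupe, 34 mm across, 30 mm high, standing on the counter at the right.
Not all that is in view belongs to the job. Of the things like the block, leave any that is pink; of the rest the larger one is meant.

How it is judged:
By the outcome, as a careful person would: the job done as asked, in the order asked, and still so for the second after the job is handed in, with the robot touching nothing.
It also fails if it takes over 72 s, if anything falls off the work surface, if the arm or the gripper's body presses on something with over 40 N, if the wrist force passes 120 N, or if a joint passes its speed limit or range.

## Working session

There is one attempt and no reset: what is moved stays moved. The work goes in short steps, Python scripts to look and compute and a tool call to move; the robot and the scene stay as the last step left them, time stands still between calls to the robot, and variables do not carry over. Pictures are saved under pics/ and viewed, at most 10 in all, crops included, and the job is handed in when it is done.

Besides the shell and the picture viewer there is one more tool, called after ">>>" as name(argument=value, ...) on one line, values as JSON. step_arm: Moves the arm, as the interface text tells. Its arguments: {"type":"object","properties":{"moves":{"type":"array"},"force":{"type":"number"}},"required":["moves"]}

```bash
mkdir -p pics; python3 - <<'E'
from bench import arm, imaging
import cv2, numpy as np
s=arm.get_state(); print(s)
for n in ("scene","side"):
    p,d=imaging.snapshot(n); cv2.imwrite(f"pics/{n}0.png",p); np.save(f"pics/{n}0.npy",d)
    c=imaging.calibration(n); print(n,c)
print(imaging.calibration("wrist"))
E
```

```text
{'time_s': 0.0, 'q': array([-0.09781391,  0.3838662 ,  0.04383354,  1.59957367, -0.01790105,
        1.16120347, -0.04994377]), 'joint_vel': array([-7.69729718e-04,  2.23400488e-04, -2.22548930e-03, -7.24571918e-04,
       -5.84681319e-04, -1.51496216e-03,  9.43638634e-05]), 'joint_efforts': array([-8.41360106e-04, -4.33466363e+01,  1.02427706e+00, -2.49513745e+01,
        1.06121189e-02,  1.12996699e-02, -5.17373280e-06]), 'eef_pos': array([6.49054860e+02, 3.52782750e-03, 2.29867153e+02]), 'eef_rot': array([-2.22012938, -2.2202401 ,  0.0031054 ]), 'wrist_force': array([-0.44607527, -0.45698121, -1.32965998]), 'wrist_torque': array([ 0.03835186, -0.012504  , -0.0765295 ]), 'grasp_force': 0.0, 'grip_width': 1.0028263816794314}
scene {'camera_matrix': array([[360.57075749,   0.        , 254.68057608],
       [  0.        , 360.57075749, 190.22879829],
       [  0.        ,   0.        ,   1.        ]]), 'R': array([[-0.69881535,  0.71508575,  0.01759187],
       [ 0.5420321 ,  0.54542679, -0.63930495],
       [-0.46675294, -0.43722075, -0.76875205]]), 't': array([ 375.14092436, -210.89
[... 241 characters left out ...]
  0.00269444],
       [-0.19989874, -0.75093711, -0.62939173],
       [ 0.16525489,  0.60731543, -0.77708351]]), 't': array([-479.33565486,  125.54994321, 1522.56251666])}
{'camera_matrix': array([[297.31863964,   0.        , 255.68106424],
       [  0.        , 297.31863964, 193.59134326],
       [  0.        ,   0.        ,   1.        ]]), 'T_tool_cam': array([[ 3.63422196e-04, -9.53514256e-01, -3.01347694e-01,
         7.63551371e+01],
       [ 9.99999915e-01,  4.05529783e-04, -7.71741905e-05,
        -5.90977587e-01],
       [ 1.95792155e-04, -3.01347640e-01,  9.53514322e-01,
        -1.41964047e+02],
       [ 0.00000000e+00,  0.00000000e+00,  0.00000000e+00,
         1.00000000e+00]])}
```

View pics/scene0.png

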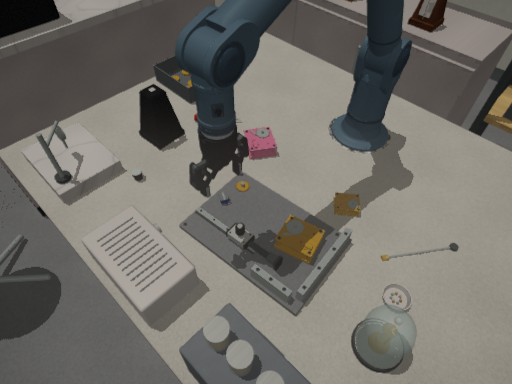

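View pics/side0.png

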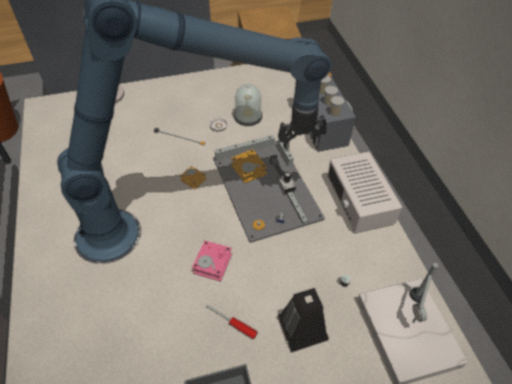

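The scene view has three block-like things: pink at (260,142), a small brass one on the counter at (347,204), and a larger brass one on the plate at (299,238). The pink one is excluded, and the larger brass one on the plate fits. I'll confirm with a crop and measure.

```bash
cat > h.py <<'E'
from bench import arm, imaging
import cv2, numpy as np
from scipy.spatial.transform import Rotation as Ro
def cloud(n,d):
    c=imaging.calibration(n); K=c["camera_matrix"]; v,u=np.mgrid[:384,:512]
    P=np.stack([(u-K[0,2])/K[0,0]*d,(v-K[1,2])/K[1,1]*d,d],-1)-c["t"]
    P=P@c["R"]; P[d==0]=np.nan; return P
E
python3 - <<'E'
from h import *
for n in ("scene","side"):
    p=cv2.imread(f"pics/{n}0.png"); P=cloud(n,np.load(f"pics/{n}0.npy")); hsv=cv2.cvtColor(p,cv2.COLOR_BGR2HSV)
    ok=(P[...,0]>480)&(P[...,0]<950)&(abs(P[...,1])<350)
    m=ok&(hsv[...,1]<70)&(p.max(-1)<125)&(P[...,2]>9)&(P[...,2]<22)
    m=cv2.morphologyEx(m.astype(np.uint8),cv2.MORPH_OPEN,np.ones((3,3)))
    k,l,st,_=cv2.connectedComponentsWithStats(m); i=1+st[1:,4].argmax(); q=P[l==i]
    print(n,"plate z",np.median(q[:,2]),cv2.minAreaRect(q[:,:2].astype(np.float32)))
    # fences: z 52..62
    m=ok&(P[...,2]>50)&(P[...,2]<63)&(hsv[...,1]<70)
    k,l,st,_=cv2.connectedComponentsWithStats(m.astype(np.uint8))
    for i in range(1,k):
        if st[i,4]>40: print(" steel",st[i],np.median(P[l==i][:,2]),cv2.minAreaRect(P[l==i][:,:2].astype(np.float32)))
    b=ok&(hsv[...,0]>10)&(hsv[...,0]<28)&(hsv[...,1]>120)
    k,l,st,_=cv2.connectedComponentsWithStats(b.astype(np.uint8))
    for i in range(1,k):
        q=P[l==i]
        if st[i,4]>60: 
            t=q[(q[:,2]>50)&(q[:,2]<60)]
            print(" brass",st[i],np.nanmedian(q,0), cv2.minAreaRect(t[:,:2].astype(np.float32)) if len(t)>20 else "")
p=cv2.imread("pics/scene0.png"); a=cv2.resize(p[170:310,170:370],(800,560),interpolation=cv2.INTER_CUBIC)
cv2.imwrite("pics/crop1.png",a)
E
```

```text
scene plate z 14.484868502124314 ((580.2614135742188, 60.34437561035156), (232.3074493408203, 399.753173828125), 5.230234622955322)
 steel [283 217  21  19 214] 57.64657407767311 ((514.8059692382812, 123.77013397216797), (61.98473358154297, 45.019229888916016), 22.507164001464844)
 steel [297 244  42  52 476] 56.58896466130298 ((562.9185180664062, 243.25181579589844), (167.04913330078125, 18.26366424560547), 5.358944416046143)
 steel [251 264  41  34 374] 56.41224082088027 ((668.5543823242188, 180.83319091796875), (19.85039520263672, 111.8663330078125), 5.831528663635254)
 steel [143 275  54  45 155] 57.041423181773105 ((861.3411254882812, 48.23296356201172), (10.167377471923828, 147.98667907714844), 87.15865325927734)
 brass [236 182  13   9  67] [494.59512901 -98.11437047  19.56982665] 
 brass [ 274  215   48   49 1102] [542.63228686 160.37417314  53.90869181] ((520.766845703125, 147.74810791015625), (94.06219482421875, 103.93972778320312), 14.264906883239746)
side plate z 13.406557501605043 ((577.428466796875, 48.14509582519531), (228.171142578125, 383.909423828125), 5.06247138977
[... 363 characters left out ...]
53125, 164.61941528320312), (21.54068374633789, 95.24139404296875), 4.017144203186035)
 steel [242 163  17   9  94] 56.69511464092376 ((514.8694458007812, 126.4302978515625), (49.71230697631836, 46.11824035644531), 30.33380889892578)
 steel [329 171  16  29  51] 57.14340052125143 ((781.7108154296875, -34.26768493652344), (8.1002836227417, 135.52162170410156), 0.5242717862129211)
 steel [346 207  43  19 107] 57.09662479084387 ((818.7550048828125, -197.4228515625), (59.43376922607422, 137.02536010742188), 55.141849517822266)
 brass [236 150  30  33 508] [523.73321468 134.96876166  52.02787051] ((520.1423950195312, 144.96176147460938), (88.4588623046875, 106.69489288330078), 11.648508071899414)
```

View pics/crop1.png

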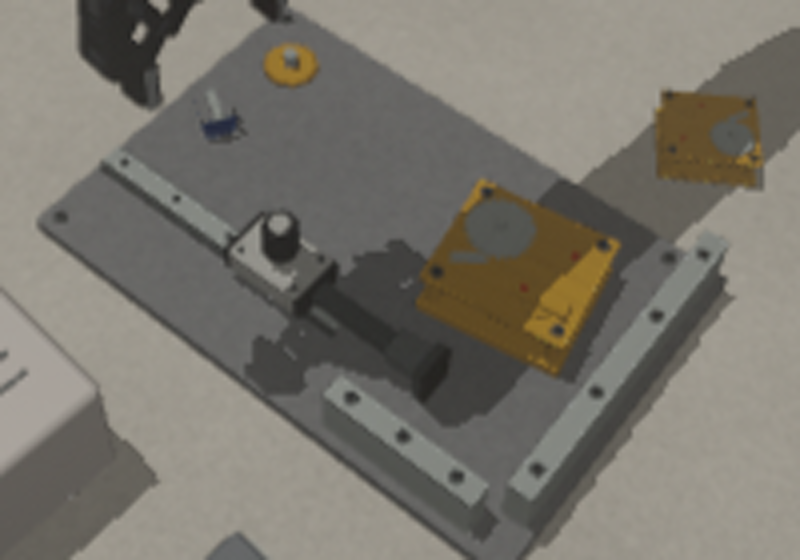

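The crop confirms it: the large brass block with the grey gear is at crop (520,270), and the small one is off the plate at (710,140). The carriage knob is at crop (280,235). Next I'll measure the carriage and refine from the wrist camera.

```bash
cat >> h.py <<'E'
yaw=np.radians(5.5); O=np.array([560.7,58.4])
def setstand(o,y):
    global O,yaw; O=np.array(o);yaw=y
def w2s(p): 
    p=np.asarray(p,float).copy(); c,s=np.cos(yaw),np.sin(yaw); d=p[...,:2]-O
    p[...,0]=c*d[...,0]+s*d[...,1]; p[...,1]=-s*d[...,0]+c*d[...,1]; return p
def wristcloud():
    s=arm.get_state(); p,d=imaging.snapshot("wrist"); c=imaging.calibration("wrist"); K=c["camera_matrix"]; T=c["T_tool_cam"]
    v,u=np.mgrid[:384,:512]; x=(u-K[0,2])/K[0,0]; y=(v-K[1,2])/K[1,1]; th=np.hypot(x,y)+1e-9
    k=np.tan(np.minimum(th,1.45))/th
    P=np.stack([x*k*d,y*k*d,d],-1)@T[:3,:3].T+T[:3,3]
    P=P@Ro.from_rotvec(s["eef_rot"]).as_matrix().T+s["eef_pos"]; P[d==0]=np.nan
    return p,P
def pose():
    s=arm.get_state(); R=Ro.from_rotvec(s["eef_rot"]).as_matrix()
    print("t",s["time_s"],"stand tcp",w2s(s["eef_pos"]).round(1),"tool x/y yaw in stand deg",[round(float(np.degrees(np.arctan2(R[1,i],R[0,i])-yaw)),2) for i in(0,1)],"tilt",R[2].round(3),"F",s["wrist_force"].round(1),"grip",round(s["grip_width"],3))
E
python3 - <<'E'
from h import *
pose()
p=cv2.imread("pics/scene0.png")
S=w2s(cloud("scene",np.load("pics/scene0.npy")))
S2=w2s(cloud("side",np.load("pics/side0.npy")))
w,W=wristcloud(); cv2.imwrite("pics/w1.png",w); W=w2s(W)
def inb(A,x0,x1,y0,y1,z0,z1): return A[(A[...,0]>x0)&(A[...,0]<x1)&(A[...,1]>y0)&(A[...,1]<y1)&(A[...,2]>z0)&(A[...,2]<z1)]
for n,A in(("scene",S),("side",S2),("wrist",W)):
    for nm,b in (("knobtop",(40,90,-60,10,78,92)),("backstop",(95,140,40,185,50,62)),("fence",(-145,108,165,205,50,62)),("block",(-105,40,20,170,48,58)),("plate",(-140,0,-205,20,9,20))):
        q=inb(A,*b)
        if len(q)>8: print(n,nm,len(q),q.min(0).round(1),q.max(0).round(1),[np.round(v,1) for v in cv2.minAreaRect(q[:,:2].astype(np.float32))])
E
```

```text
t 0.1 stand tcp [ 82.4 -66.6 230. ] tool x/y yaw in stand deg [84.5, -5.5] tilt [-0.    -0.002 -1.   ] F [ 0.2 -0.6 -0.3] grip 1.001
scene knobtop 69 [ 52.7 -44.1  78.9] [ 75.8 -20.9  89. ] [array([ 63.6, -33. ]), array([21.6, 23.4]), np.float64(35.3)]
scene backstop 391 [95.3 55.6 50.1] [129.2 184.   61.9] [array([117.7, 120.6]), array([ 31.3, 130.7]), np.float64(6.6)]
scene fence 628 [-130.1  174.5   50.1] [103.4 193.5  60.8] [array([-13.3, 183.9]), array([ 18.4, 233.5]), np.float64(89.8)]
scene block 1018 [-83.5  35.7  48.9] [ 21.4 150.3  58. ] [array([-31.5,  92.6]), array([ 94.9, 104.1]), np.float64(9.1)]
scene plate 2560 [-136.8 -200.1    9.2] [-0.  19.9 20. ] [array([-68.4, -90.1]), array([220. , 136.7]), np.float64(90.0)]
side knobtop 31 [ 49.8 -48.2  78.5] [ 72.8 -22.9  87.3] [array([ 59.9, -36.7]), array([22.9, 21. ]), np.float64(62.8)]
side backstop 71 [97.2 47.8 50.8] [127.7 180.5  61.4] [array([113.2, 114.6]), array([ 22.8, 133.8]), np.float64(4.0)]
side fence 261 [-131.2  166.7   50.1] [100.8 193.9  61.9] [array([-15.2, 180. ]), array([ 27.2, 232. ]), np.float64(89.7)]
side block 469 [-93.3  32.5  48. ] [ 22.7 169.7  58. ] [array([-28.8, 105.9]), array([115. , 137.5]), np.float64(6.1)]
side plate 1936 [-138.4 -204.4    9. ] [-0.1 20.  20. ] [array([-69.3, -92.2]), array([138.3, 224.3]), np.float64(0.0)]
wrist knobtop 439 [ 50.  -46.1  78. ] [ 74.1 -21.3  87.5] [array([ 62. , -33.9]), array([23.9, 23.6]), np.float64(48.3)]
wrist backstop 1035 [108.6  53.7  50.2] [127.2 122.   59.5] [array([117.9,  87.8]), array([68.3, 18.5]), np.float64(89.8)]
wrist fence 46 [-129.6  174.4   50. ] [-111.9  179.2   58.1] [array([-120.7,  176.8]), array([ 4.7, 17.7]), np.float64(89.6)]
wrist block 5735 [-85.8  34.2  49.3] [ 20.5 145.8  58. ] [array([-32.4,  92.2]), array([ 92.7, 104.5]), np.float64(9.4)]
wrist plate 13388 [-138.3 -200.    11.2] [-0. 20. 20.] [array([-69.1, -90. ]), array([220. , 138.2]), np.float64(90.0)]
```

View pics/w1.png

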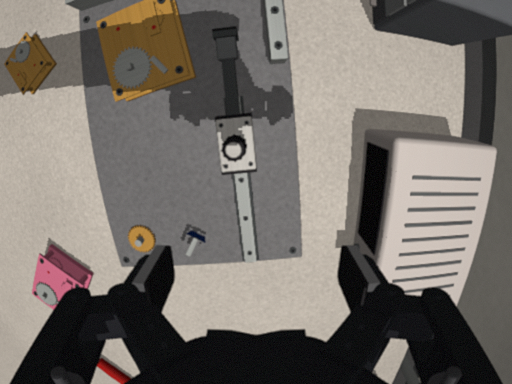

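The wrist view shows the knob at (233,148), the block at (148,45) and a clear rail behind the carriage. The carriage is at q≈0.13. I'll turn the tool along the stand and go above the knob.

>>> step_arm(moves=[[0, 0, 7, 0.004, -0.003, 0.015, 0.06], [0, 0, 14, 0.008, -0.006, 0.03, 0.06], [0, 0, 21, 0.012, -0.009, 0.045, 0.06], [0, 0, 28, 0.016, -0.012, 0.06, 0.06], [0, 0, 35, 0.02, -0.015, 0.075, 0.06], [0, 0, 42, 0.024, -0.018, 0.09, 0.06], [0, 0, 49, 0.028, -0.021, 0.105, 0.06], [0, 0, 56, 0.031, -0.023, 0.11, 0.06]])

```text
time_s: 0.82
eef_pos: [624.3, 31.4, 118.0]
eef_rot: [-3.006, -0.91, 0.009]
wrist_force: [-0.3, 0.9, -0.6]
grip_width: 0.702
grasp_force: 0.0
```

>>> step_arm(moves=[[0, 0, 7, 0, 0, 0, 0.06], [0, 0, 14, 0, 0, 0, 0.06], [0, 0, 21, 0, 0, 0, 0.06], [0, 0, 28.5, 0, 0, 0, 0.06], [0, 0, 28.5, 0, 0, 0, 0.06]])

```text
time_s: 1.23
eef_pos: [626.6, 31.2, 120.7]
eef_rot: [3.138, 0.148, -0.002]
wrist_force: [-0.5, 0.7, -0.4]
grip_width: 0.702
grasp_force: 0.0
```

```bash
python3 - <<'E'
from h import *
pose()
E
```

```text
t 1.2333 stand tcp [ 63.  -33.4 120.7] tool x/y yaw in stand deg [-0.11, -90.11] tilt [-0.001  0.    -1.   ] F [-0.5  0.7 -0.4] grip 0.702
```

>>> step_arm(moves=[[0, 0, 0, 0, 0, 0.03, 0.06], [0, 0, 0, 0, 0, 0.06, 0.06], [0, 0, 0, 0, 0, 0.06, 0.0], [0, 0, 0, 0, 0, 0.06, 0.0], [0, 0, 0, 0, 0, 0.06, 0.0], [0, 0, 0, 0, 0, 0.06, 0.0], [0, 0, 0, 0, 0, 0.06, 0.0]], force=25)

```text
time_s: 1.82
eef_pos: [627.6, 31.0, 62.3]
eef_rot: [-3.138, -0.152, -0.002]
wrist_force: [0.5, 0.4, -3.5]
grip_width: 0.268
grasp_force: 25.7
```

>>> step_arm(moves=[[0, 0, 0, 0, 0.012, 0, 0], [0, 0, 0, 0, 0.03, 0, 0], [0, 0, 0, 0, 0.05, 0, 0], [0, 0, 0, 0, 0.07, 0, 0], [0, 0, 0, 0, 0.09, 0, 0], [0, 0, 0, 0, 0.11, 0, 0], [0, 0, 0, 0, 0.122, 0, 0], [0, 0, 0, 0, 0.128, 0, 0]])

```text
time_s: 2.48
eef_pos: [639.6, -98.6, 62.3]
eef_rot: [3.138, 0.147, 0.002]
wrist_force: [-1.3, 2.2, 1.2]
grip_width: 0.266
grasp_force: 26.2
```

>>> step_arm(moves=[[0, 0, 0, 0, 0, 0, 0], [0, 0, 0, 0, 0, 0, 0.06], [0, 0, 0, 0, 0, 0, 0.06], [0, 0, 0, 0, 0, 0, 0.06], [0, 0, 0, 0, 0, -0.03, 0.06], [0, 0, 0, 0, 0, -0.06, 0.06]])

```text
time_s: 2.98
eef_pos: [637.2, -94.8, 119.4]
eef_rot: [-3.137, -0.154, 0.009]
wrist_force: [0.6, -0.5, 0.6]
grip_width: 0.704
grasp_force: 0.0
```

```bash
python3 - <<'E'
from h import *
pose()
w,W=wristcloud(); W=w2s(W)
q=W[(abs(W[...,0]-64)<25)&(W[...,1]<-120)&(W[...,2]>78)&(W[...,2]<88)]
print(len(q), cv2.minAreaRect(q[:,:2].astype(np.float32)) if len(q) else "")
t=W[(abs(W[...,0]+32)<80)&(abs(W[...,1]-92)<90)&(W[...,2]>48)&(W[...,2]<58)]
print(len(t), cv2.minAreaRect(t[:,:2].astype(np.float32)) if len(t)>5 else "")
p,d=imaging.snapshot("scene"); cv2.imwrite("pics/s2.png",p); A=w2s(cloud("scene",d))
q=A[(abs(A[...,0]-64)<25)&(A[...,1]<-120)&(A[...,2]>78)&(A[...,2]<90)]
print(len(q), cv2.minAreaRect(q[:,:2].astype(np.float32)) if len(q) else "")
E
```

```text
t 2.9833 stand tcp [  61.5 -159.8  119.4] tool x/y yaw in stand deg [0.11, -89.89] tilt [-0.006 -0.001 -1.   ] F [ 0.6 -0.5  0.6] grip 0.704
1059 ((62.562950134277344, -165.2042236328125), (24.57843589782715, 24.769916534423828), 11.702821731567383)
3682 ((-40.843597412109375, 115.51776885986328), (98.93508911132812, 168.22738647460938), 17.65819549560547)
86 ((62.99102783203125, -701.4882202148438), (1097.22900390625, 32.407257080078125), 89.26988220214844)
```

Carriage is drawn fully back (knob at y≈-165). Now I'll go behind the block's near face.

>>> step_arm(moves=[[0, 0, 0, -0.012, -0.02, 0, 0.04], [0, 0, 0, -0.034, -0.052, 0, 0.04], [0, 0, 0, -0.058, -0.086, 0, 0.04], [0, 0, 0, -0.082, -0.12, 0, 0.04], [0, 0, 0, -0.106, -0.154, 0, 0.04], [0, 0, 0, -0.13, -0.188, 0, 0.04], [0, 0, 0, -0.154, -0.222, 0, 0.04], [0, 0, 0, -0.174, -0.254, 0, 0.04]])

```text
time_s: 3.75
eef_pos: [439.4, 141.9, 121.3]
eef_rot: [-3.137, -0.154, -0.0]
wrist_force: [0.6, 1.5, 0.3]
grip_width: 0.469
grasp_force: 0.0
```

>>> step_arm(moves=[[0, 0, 0, 0, 0, 0, 0.04], [0, 0, 0, 0, 0, 0, 0.04], [0, 0, 0, 0, 0, 0, 0.04]])

```text
time_s: 4.0
eef_pos: [442.2, 140.1, 121.6]
eef_rot: [-3.138, -0.153, -0.002]
wrist_force: [1.0, -0.8, 0.1]
grip_width: 0.467
grasp_force: 0.0
```

```bash
python3 - <<'E'
from h import *
pose()
w,W=wristcloud(); W=w2s(W); cv2.imwrite("pics/w3.png",w)
E
```

```text
t 4.0 stand tcp [-110.1   92.6  121.6] tool x/y yaw in stand deg [0.08, -89.92] tilt [ 0.001  0.    -1.   ] F [ 1.  -0.8  0.1] grip 0.467
```

View pics/w3.png

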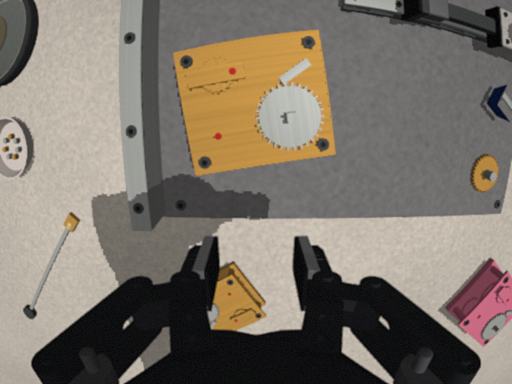

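The wrist view shows the block at (255,100), with the fingers at (205,270) and (305,270) above clear plate. The small block lies below at (235,300), off the plate. I'll descend and push along +x.

>>> step_arm(moves=[[0, 0, 0, 0, 0, 0.03, 0.04], [0, 0, 0, 0, 0, 0.065, 0.04], [0, 0, 0, 0, 0, 0.095, 0.04], [0, 0, 0, 0, 0, 0.103, 0.04], [0, 0, 0, 0, 0, 0.103, 0.04], [0, 0, 0, 0, 0, 0.103, 0.04]])

```text
time_s: 4.55
eef_pos: [442.8, 138.7, 18.6]
eef_rot: [3.138, 0.147, 0.001]
wrist_force: [0.2, 0.4, 0.0]
grip_width: 0.471
grasp_force: 0.0
```

>>> step_arm(moves=[[0, 0, 0, 0.005, 0, 0, 0.04], [0, 0, 0, 0.011, 0, 0, 0.04], [0, 0, 0, 0.017, 0, 0, 0.04], [0, 0, 0, 0.023, 0, 0, 0.04], [0, 0, 0, 0.029, 0, 0, 0.04], [0, 0, 0, 0.035, 0, 0, 0.04], [0, 0, 0, 0.041, 0, 0, 0.04], [0, 0, 0, 0.047, 0, 0, 0.04]])

```text
time_s: 5.22
eef_pos: [488.3, 144.3, 18.1]
eef_rot: [3.138, 0.151, -0.003]
wrist_force: [-5.4, -0.8, 3.3]
grip_width: 0.47
grasp_force: 2.7
```

```bash
cat >> h.py <<'E'
def block(nm):
    for n in ("wrist","scene"):
        if n=="wrist": p,A=wristcloud()
        else:
            p,d=imaging.snapshot(n); A=cloud(n,d)
        cv2.imwrite(f"pics/{nm}_{n}.png",p); A=w2s(A); h=cv2.cvtColor(p,cv2.COLOR_BGR2HSV)
        m=(abs(A[...,0])<109)&(A[...,1]>-20)&(A[...,1]<174)&(A[...,2]>50)&(A[...,2]<58)&(h[...,1]>110)&(h[...,0]<30)
        k,l,st,_=cv2.connectedComponentsWithStats(m.astype(np.uint8)); i=1+st[1:,4].argmax(); q=A[l==i]
        print(n,len(q),[np.round(v,1) for v in cv2.minAreaRect(q[:,:2].astype(np.float32))],q[:,:2].min(0),q[:,:2].max(0))
E
python3 - <<'E'
from h import *
pose(); block("a")
E
```

```text
t 5.2167 stand tcp [-63.9  92.4  18.1] tool x/y yaw in stand deg [0.01, -89.99] tilt [-0.002  0.    -1.   ] F [-5.4 -0.8  3.3] grip 0.47
wrist 43406 [array([-9., 86.]), array([105.1,  95. ]), np.float64(89.9)] [-56.49532535  33.43953434] [ 38.47896066 138.58746055]
scene 881 [array([-5.2, 85.8]), array([104.1,  94.8]), np.float64(89.5)] [-52.43285788  33.74384767] [ 42.42367126 137.91387043]
```

The block is now square. Pushing on toward the back stop.

>>> step_arm(moves=[[0, 0, 0, 0.008, 0, 0, 0.04], [0, 0, 0, 0.016, 0, 0, 0.04], [0, 0, 0, 0.024, 0, 0, 0.04], [0, 0, 0, 0.032, 0, 0, 0.04], [0, 0, 0, 0.04, 0, 0, 0.04], [0, 0, 0, 0.048, 0, 0, 0.04], [0, 0, 0, 0.056, 0, 0, 0.04], [0, 0, 0, 0.062, 0, 0, 0.04]])

```text
time_s: 5.98
eef_pos: [551.5, 150.2, 18.2]
eef_rot: [3.138, 0.15, 0.001]
wrist_force: [-2.1, -0.4, -1.0]
grip_width: 0.468
grasp_force: 1.3
```

>>> step_arm(moves=[[0, 0, 0, 0.002, 0, 0, 0.04], [0, 0, 0, 0.004, 0, 0, 0.04], [0, 0, 0, 0.006, 0, 0, 0.04], [0, 0, 0, 0.008, 0, 0, 0.04]])

```text
time_s: 6.32
eef_pos: [557.3, 150.9, 18.5]
eef_rot: [3.138, 0.151, -0.003]
wrist_force: [-4.0, -0.6, 1.6]
grip_width: 0.467
grasp_force: 2.2
```

```bash
python3 - <<'E'
from h import *
pose(); block("b")
E
```

```text
t 6.3167 stand tcp [ 5.5 92.4 18.5] tool x/y yaw in stand deg [0.01, -89.99] tilt [-0.002 -0.    -1.   ] F [-4.  -0.6  1.6] grip 0.467
wrist 43284 [array([61.3, 86.2]), array([105.,  95.]), np.float64(89.9)] [13.76112603 33.6105194 ] [108.77281876 138.61083008]
scene 939 [array([62.6, 86.4]), array([ 92.3, 104.3]), np.float64(0.4)] [16.36941249 34.1537274 ] [108.94909967 138.53873773]
```

>>> step_arm(moves=[[0, 0, 0, 0.001, 0, 0, 0.04], [0, 0, 0, 0.002, 0, 0, 0.04], [0, 0, 0, 0.002, 0, 0, 0.04]])

```text
time_s: 6.67
eef_pos: [558.3, 151.0, 18.3]
eef_rot: [3.138, 0.151, -0.006]
wrist_force: [-6.6, -2.0, 5.4]
grip_width: 0.465
grasp_force: 3.5
```

>>> step_arm(moves=[[0, 0, 0, 0.001, 0, 0, 0.04], [0, 0, 0, 0.001, 0, 0, 0.04]])

```text
time_s: 6.83
eef_pos: [558.3, 151.0, 18.1]
eef_rot: [3.137, 0.151, -0.01]
wrist_force: [-8.6, -0.8, 6.6]
grip_width: 0.469
grasp_force: 4.3
```

>>> step_arm(moves=[[0, 0, 0, 0.001, 0, 0, 0.04], [0, 0, 0, 0.001, 0, 0, 0.04]])

```text
time_s: 7.0
eef_pos: [558.2, 151.1, 18.0]
eef_rot: [3.137, 0.151, -0.013]
wrist_force: [-10.6, -0.7, 7.1]
grip_width: 0.469
grasp_force: 5.1
```

Seated on the back stop (force rising, no motion). I'll back off, rise, turn and go to the block's -y side.

>>> step_arm(moves=[[0, 0, 0, -0.01, 0, 0, 0.04], [0, 0, 0, -0.025, 0, 0, 0.04], [0, 0, 0, -0.025, 0, -0.03, 0.04], [0, 0, 0, -0.025, 0, -0.065, 0.04], [0, 0, -7, -0.02, 0, -0.092, 0.04], [0, 0, -14, -0.01, 0.01, -0.092, 0.04], [0, 0, -21, 0.005, 0.022, -0.092, 0.04], [0, 0, -28, 0.02, 0.034, -0.092, 0.04]])

```text
time_s: 7.67
eef_pos: [588.5, 120.3, 112.7]
eef_rot: [3.005, 0.917, 0.013]
wrist_force: [0.6, 0.2, -1.3]
grip_width: 0.468
grasp_force: 0.0
```

>>> step_arm(moves=[[0, 0, -7, 0, 0, 0, 0.04], [0, 0, -14, 0, 0, 0, 0.04], [0, 0, -21, 0, 0, 0, 0.04], [0, 0, -28, 0, 0, 0, 0.04], [0, 0, -35, 0, 0, 0, 0.04], [0, 0, -42, 0, 0, 0, 0.04], [0, 0, -49, 0, 0, 0, 0.04], [0, 0, -56, 0, 0, 0, 0.04]])

```text
time_s: 8.33
eef_pos: [587.6, 119.6, 111.3]
eef_rot: [2.222, 2.216, 0.008]
wrist_force: [-0.2, -0.3, -1.0]
grip_width: 0.47
grasp_force: 0.0
```

>>> step_arm(moves=[[0, 0, -6, 0, 0, 0, 0.04], [0, 0, -6, 0, 0, 0, 0.04], [0, 0, -6, 0, 0, 0, 0.04]])

```text
time_s: 8.58
eef_pos: [586.8, 119.4, 111.1]
eef_rot: [2.115, 2.321, 0.005]
wrist_force: [-0.1, -0.4, 0.3]
grip_width: 0.47
grasp_force: 0.0
```

```bash
python3 - <<'E'
from h import *
pose(); block("c")
E
```

```text
t 8.5833 stand tcp [ 31.9  58.2 111.1] tool x/y yaw in stand deg [89.81, -0.19] tilt [ 0.001  0.004 -1.   ] F [-0.1 -0.4  0.3] grip 0.47
wrist 13059 [array([62.8, 86.1]), array([104.3,  92.3]), np.float64(89.9)] [16.64007223 33.92673528] [108.97479941 138.20717858]
scene 932 [array([63. , 86.4]), array([ 91.8, 104.5]), np.float64(0.0)] [17.13605401 34.09112327] [108.92098911 138.6316321 ]
```

>>> step_arm(moves=[[0, 0, -0.2, -0.024, 0.015, 0, 0.04], [0, 0, -0.2, -0.05, 0.031, 0, 0.04], [0, 0, -0.2, -0.05, 0.031, 0, 0.04], [0, 0, -0.2, -0.05, 0.031, 0.03, 0.04], [0, 0, -0.2, -0.05, 0.031, 0.06, 0.04], [0, 0, -0.2, -0.05, 0.031, 0.085, 0.04], [0, 0, -0.2, -0.05, 0.031, 0.092, 0.04], [0, 0, -0.2, -0.05, 0.031, 0.092, 0.04]])

```text
time_s: 9.35
eef_pos: [619.3, 72.3, 16.3]
eef_rot: [-2.108, -2.327, 0.005]
wrist_force: [0.3, -0.3, 0.5]
grip_width: 0.469
grasp_force: 0.0
```

>>> step_arm(moves=[[0, 0, 0, 0.005, 0, 0, 0.04], [0, 0, 0, 0.012, 0, 0, 0.04], [0, 0, 0, 0.019, 0, 0, 0.04], [0, 0, 0, 0.026, 0, 0, 0.04], [0, 0, 0, 0.032, 0, 0, 0.04], [0, 0, 0, 0.037, 0, 0, 0.04], [0, 0, 0, 0.042, 0, 0, 0.04], [0, 0, 0, 0.045, 0, 0, 0.04]])

```text
time_s: 10.02
eef_pos: [618.2, 116.5, 19.9]
eef_rot: [2.107, 2.326, 0.002]
wrist_force: [1.3, -4.9, 3.9]
grip_width: 0.474
grasp_force: 2.7
```

```bash
python3 - <<'E'
from h import *
pose(); block("d")
E
```

```text
t 10.0167 stand tcp [62.8 52.3 19.9] tool x/y yaw in stand deg [90.15, 0.15] tilt [-0.002  0.003 -1.   ] F [ 1.3 -4.9  3.9] grip 0.474
wrist 43486 [array([ 62.5, 113.6]), array([ 93.4, 106.8]), np.float64(0.3)] [15.5497984  60.11185045] [108.99434406 166.88757436]
scene 970 [array([ 62.2, 115.8]), array([ 91.8, 104.5]), np.float64(0.6)] [15.86683812 63.75486644] [108.28579363 167.98993899]
```

>>> step_arm(moves=[[0, 0, 0, 0.002, 0, 0, 0.04], [0, 0, 0, 0.004, 0, 0, 0.04], [0, 0, 0, 0.006, 0, 0, 0.04], [0, 0, 0, 0.007, 0, 0, 0.04], [0, 0, 0, 0.008, 0, 0, 0.04]])

```text
time_s: 10.53
eef_pos: [616.5, 123.8, 18.9]
eef_rot: [2.108, 2.326, -0.0]
wrist_force: [1.1, -6.2, 4.6]
grip_width: 0.469
grasp_force: 2.9
```

>>> step_arm(moves=[[0, 0, 0, 0.001, 0, 0, 0.04], [0, 0, 0, 0.002, 0, 0, 0.04]])

```text
time_s: 10.7
eef_pos: [616.4, 124.2, 18.9]
eef_rot: [2.108, 2.325, -0.003]
wrist_force: [1.2, -8.5, 4.7]
grip_width: 0.471
grasp_force: 4.2
```

>>> step_arm(moves=[[0, 0, 0, 0.001, 0, 0, 0.04], [0, 0, 0, 0.002, 0, 0, 0.04]])

```text
time_s: 10.87
eef_pos: [616.4, 124.2, 18.9]
eef_rot: [2.109, 2.323, -0.006]
wrist_force: [1.1, -10.4, 6.5]
grip_width: 0.47
grasp_force: 5.3
```

>>> step_arm(moves=[[0, 0, 0, -0.01, 0, 0, 0.04], [0, 0, 0, -0.03, 0, 0, 0.04], [0, 0, 0, -0.035, 0, -0.03, 0.04], [0, 0, 0, -0.035, 0, -0.065, 0.04], [0, 0, 0, -0.035, 0, -0.095, 0.04], [0, 0, 0, -0.035, 0, -0.1, 0.04], [0, 0, 0, -0.035, 0, -0.1, 0.04]])

```text
time_s: 11.45
eef_pos: [620.6, 97.6, 121.4]
eef_rot: [2.105, 2.33, 0.011]
wrist_force: [-0.1, -0.1, -0.8]
grip_width: 0.469
grasp_force: 0.0
```

```bash
cat >> h.py <<'E'
def gaps(W,w):
    h=cv2.cvtColor(w,cv2.COLOR_BGR2HSV); W=w2s(W); br=(h[...,1]>110)&(h[...,0]<30)&(W[...,2]>51)&(W[...,2]<58)
    st=(h[...,1]<70)&(W[...,2]>52)&(W[...,2]<61)
    for y0 in (80,100,120,140,155):
        r=(W[...,1]>y0)&(W[...,1]<y0+8); a=W[br&r][:,0]; b=W[st&r&(W[...,0]>100)&(W[...,0]<135)][:,0]
        if len(a)>5 and len(b)>5: print("x gap at y",y0,a.max().round(1),b.min().round(1))
    for x0 in (20,40,60,80,95):
        r=(W[...,0]>x0)&(W[...,0]<x0+8); a=W[br&r][:,1]; b=W[st&r&(W[...,1]>165)&(W[...,1]<200)][:,1]
        if len(a)>5 and len(b)>5: print("y gap at x",x0,a.max().round(1),b.min().round(1))
E
python3 - <<'E'
from h import *
pose(); block("e"); w,W=wristcloud(); gaps(W,w); cv2.imwrite("pics/e2.png",w)
E
```

```text
t 11.45 stand tcp [ 63.4  33.3 121.4] tool x/y yaw in stand deg [90.32, 0.32] tilt [ 0.003  0.006 -1.   ] F [-0.1 -0.1 -0.8] grip 0.469
wrist 13221 [array([ 62. , 122.4]), array([ 93.1, 103.4]), np.float64(0.3)] [15.28572436 70.56427539] [108.647192   173.98291808]
scene 945 [array([ 62.2, 122.2]), array([102.7,  93.3]), np.float64(90.0)] [15.55538449 70.88861553] [108.81780367 173.55310307]
x gap at y 80 107.3 100.3
x gap at y 100 107.6 108.6
x gap at y 120 107.5 108.3
x gap at y 140 107.1 108.6
x gap at y 155 107.1 100.4
y gap at x 20 174.6 165.0
y gap at x 40 174.7 174.2
y gap at x 60 174.7 174.2
y gap at x 80 174.8 174.1
y gap at x 95 174.5 165.1
```

View pics/e2.png

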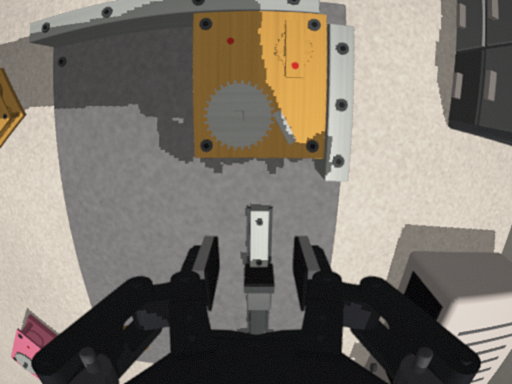

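The wrist view shows the block (260,85) on the fence, with a thin dark sliver of under 1 mm at the back stop (327,85). I'll push lightly along +x again.

>>> step_arm(moves=[[0, 0, 7, 0.01, -0.01, 0, 0.04], [0, 0, 14, 0.02, -0.02, 0, 0.04], [0, 0, 21, 0.03, -0.03, 0, 0.04], [0, 0, 28, 0.04, -0.04, 0, 0.04], [0, 0, 35, 0.05, -0.05, 0, 0.04], [0, 0, 42, 0.06, -0.06, 0, 0.04], [0, 0, 49, 0.07, -0.07, 0, 0.04], [0, 0, 56, 0.079, -0.079, 0, 0.04]])

```text
time_s: 12.27
eef_pos: [529.4, 165.8, 115.7]
eef_rot: [-2.957, -1.059, 0.008]
wrist_force: [-0.3, -0.2, 0.2]
grip_width: 0.472
grasp_force: 0.0
```

>>> step_arm(moves=[[0, 0, 7, 0, 0, 0, 0.04], [0, 0, 14, 0, 0, 0, 0.04], [0, 0, 21, 0, 0, 0, 0.04], [0, 0, 28, 0, 0, 0, 0.04], [0, 0, 34.3, 0, 0, 0, 0.04], [0, 0, 34.3, 0, 0, 0, 0.04], [0, 0, 34.3, 0, 0, 0, 0.04]])

```text
time_s: 12.85
eef_pos: [530.8, 165.2, 116.4]
eef_rot: [3.137, 0.153, -0.006]
wrist_force: [0.8, -0.1, -1.1]
grip_width: 0.469
grasp_force: 0.0
```

```bash
python3 - <<'E'
from h import *
pose()
E
```

```text
t 12.85 stand tcp [-19.6 109.2 116.4] tool x/y yaw in stand deg [0.1, -89.9] tilt [-0.004  0.001 -1.   ] F [ 0.8 -0.1 -1.1] grip 0.469
```

>>> step_arm(moves=[[0, 0, 0, 0, 0, 0.03, 0.04], [0, 0, 0, 0, 0, 0.065, 0.04], [0, 0, 0, 0, 0, 0.09, 0.04], [0, 0, 0, 0, 0, 0.097, 0.04], [0, 0, 0, 0.006, 0, 0.097, 0.04], [0, 0, 0, 0.013, 0, 0.097, 0.04], [0, 0, 0, 0.019, 0, 0.097, 0.04], [0, 0, 0, 0.023, 0, 0.097, 0.04]])

```text
time_s: 13.52
eef_pos: [556.9, 168.0, 23.2]
eef_rot: [-3.137, -0.148, -0.002]
wrist_force: [-8.4, -1.1, 6.5]
grip_width: 0.469
grasp_force: 4.5
```

>>> step_arm(moves=[[0, 0, 0, 0.001, 0, 0, 0.04], [0, 0, 0, 0.002, 0, 0, 0.04], [0, 0, 0, 0.003, 0, 0, 0.04]])

```text
time_s: 13.77
eef_pos: [556.8, 168.0, 21.7]
eef_rot: [-3.138, -0.149, 0.005]
wrist_force: [-6.6, -0.0, 4.8]
grip_width: 0.469
grasp_force: 3.3
```

>>> step_arm(moves=[[0, 0, 0, 0.001, 0, 0, 0.04], [0, 0, 0, 0.002, 0, 0, 0.04], [0, 0, 0, 0.003, 0, 0, 0.04]])

```text
time_s: 14.02
eef_pos: [556.7, 168.0, 21.0]
eef_rot: [3.137, 0.149, -0.015]
wrist_force: [-10.9, -0.1, 7.8]
grip_width: 0.467
grasp_force: 5.6
```

Seated on the stop again. I'll retreat and go to the knob.

>>> step_arm(moves=[[0, 0, 0, -0.01, 0, 0, 0.04], [0, 0, 0, -0.03, 0, 0, 0.04], [0, 0, 0, -0.03, 0, -0.03, 0.04], [0, 0, 0, -0.03, 0, -0.065, 0.04], [0, 0, 0, -0.03, 0, -0.1, 0.04], [0, 0, 0, -0.03, 0.01, -0.1, 0.05], [0, 0, 0, -0.02, 0.035, -0.1, 0.06], [0, 0, 0, 0, 0.065, -0.1, 0.06]])

```text
time_s: 14.68
eef_pos: [567.3, 106.3, 122.9]
eef_rot: [-3.134, -0.158, -0.006]
wrist_force: [0.7, 0.6, -0.1]
grip_width: 0.702
grasp_force: 0.0
```

>>> step_arm(moves=[[0, 0, 0, 0.01, 0.035, 0, 0.06], [0, 0, 0, 0.02, 0.07, 0, 0.06], [0, 0, 0, 0.03, 0.105, 0, 0.06], [0, 0, 0, 0.04, 0.14, 0, 0.06], [0, 0, 0, 0.05, 0.175, 0, 0.06], [0, 0, 0, 0.057, 0.205, 0, 0.06], [0, 0, 0, 0.057, 0.209, 0, 0.06], [0, 0, 0, 0.057, 0.209, 0, 0.06]])

```text
time_s: 15.35
eef_pos: [644.6, -105.0, 122.0]
eef_rot: [3.135, 0.137, 0.005]
wrist_force: [0.4, -0.8, -0.8]
grip_width: 0.706
grasp_force: 0.0
```

```bash
python3 - <<'E'
from h import *
pose(); w,W=wristcloud();gaps(W,w); block("f"); pose()
W=w2s(W); q=W[(abs(W[...,0]-64)<25)&(W[...,1]<-120)&(W[...,1]>-190)&(W[...,2]>78)&(W[...,2]<88)]
print(len(q), cv2.minAreaRect(q[:,:2].astype(np.float32)))
p=cv2.imread("pics/f_scene.png"); cv2.imwrite("pics/f_crop.png",cv2.resize(p[190:310,170:360],(760,480),interpolation=cv2.INTER_CUBIC))
E
```

```text
t 15.35 stand tcp [  67.9 -170.7  122. ] tool x/y yaw in stand deg [-0.5, -90.5] tilt [ 0.003  0.004 -1.   ] F [ 0.4 -0.8 -0.8] grip 0.706
wrist 927 [array([56.8, 76.8]), array([ 40.6, 100.5]), np.float64(69.0)] [16.47680204 68.38690656] [108.17045551 113.40223499]
scene 967 [array([ 62.7, 121.9]), array([103.9,  92.2]), np.float64(89.8)] [16.65619229 69.97228702] [108.80154534 173.94868679]
t 15.5 stand tcp [  67.9 -162.7  121.2] tool x/y yaw in stand deg [0.03, -89.96] tilt [ 0.001 -0.002 -1.   ] F [-0.2  0.2  0. ] grip 0.702
1014 ((62.278621673583984, -165.49581909179688), (24.919618606567383, 24.087120056152344), 72.64586639404297)
```

View pics/f_crop.png

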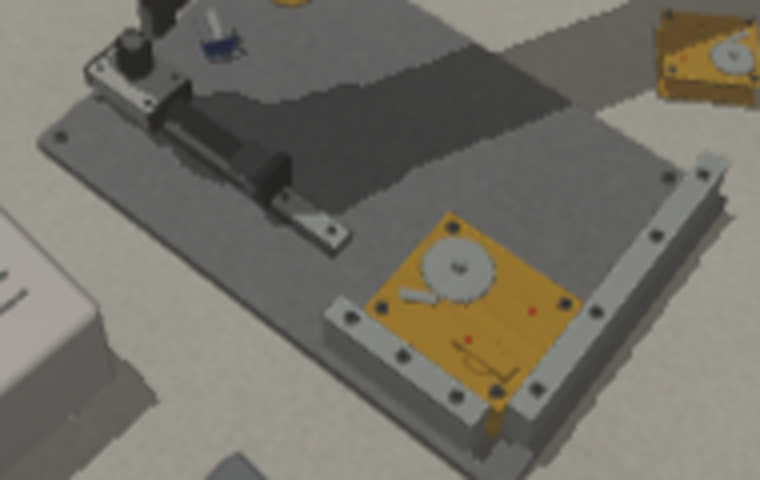

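The crop shows the block flush in the corner, on the stop at (410,350) and the fence at (590,310), with the carriage back at (135,70). Now I'll pinch the knob and slide forward.

>>> step_arm(moves=[[0, 0, 0, -0.0055, 0.0025, 0, 0.06], [0, 0, 0, -0.0055, 0.0025, 0.03, 0.06], [0, 0, 0, -0.0055, 0.0025, 0.06, 0.06], [0, 0, 0, -0.0055, 0.0025, 0.06, 0.0], [0, 0, 0, -0.0055, 0.0025, 0.06, 0.0], [0, 0, 0, -0.0055, 0.0025, 0.06, 0.0], [0, 0, 0, -0.0055, 0.0025, 0.06, 0.0], [0, 0, 0, -0.0055, 0.0025, 0.06, 0.0]], force=25)

```text
time_s: 16.17
eef_pos: [638.4, -99.8, 62.2]
eef_rot: [-3.135, -0.151, 0.0]
wrist_force: [-2.3, 4.7, -1.7]
grip_width: 0.266
grasp_force: 25.2
```

>>> step_arm(moves=[[0, 0, 0, 0, -0.008, 0, 0], [0, 0, 0, 0, -0.022, 0, 0], [0, 0, 0, 0, -0.038, 0, 0], [0, 0, 0, 0, -0.054, 0, 0], [0, 0, 0, 0, -0.07, 0, 0], [0, 0, 0, 0, -0.082, 0, 0], [0, 0, 0, 0, -0.09, 0, 0], [0, 0, 0, 0, -0.094, 0, 0]])

```text
time_s: 16.83
eef_pos: [630.0, -8.2, 62.1]
eef_rot: [3.138, 0.149, 0.001]
wrist_force: [-1.5, -3.4, 0.5]
grip_width: 0.27
grasp_force: 25.6
```

>>> step_arm(moves=[[0, 0, 0, 0, -0.001, 0, 0], [0, 0, 0, 0, -0.002, 0, 0], [0, 0, 0, 0, -0.004, 0, 0], [0, 0, 0, 0, -0.005, 0, 0], [0, 0, 0, 0, -0.006, 0, 0]])

```text
time_s: 17.25
eef_pos: [629.6, -3.9, 62.1]
eef_rot: [3.138, 0.146, 0.001]
wrist_force: [-2.7, -3.8, 5.7]
grip_width: 0.27
grasp_force: 26.1
```

```bash
python3 - <<'E'
from h import *
pose()
E
```

```text
t 17.25 stand tcp [ 62.6 -68.7  62.1] tool x/y yaw in stand deg [-0.17, -90.17] tilt [ 0.001  0.001 -1.   ] F [-2.7 -3.8  5.7] grip 0.27
```

>>> step_arm(moves=[[0, 0, 0, 0, -0.001, 0, 0], [0, 0, 0, 0, -0.002, 0, 0], [0, 0, 0, 0, -0.003, 0, 0], [0, 0, 0, 0, -0.004, 0, 0], [0, 0, 0, 0, -0.005, 0, 0], [0, 0, 0, 0, -0.006, 0, 0]])

```text
time_s: 17.75
eef_pos: [629.0, 2.5, 62.1]
eef_rot: [3.138, 0.147, 0.001]
wrist_force: [-2.8, -3.2, 5.3]
grip_width: 0.269
grasp_force: 26.1
```

>>> step_arm(moves=[[0, 0, 0, 0, -0.0005, 0, 0], [0, 0, 0, 0, -0.001, 0, 0]])

```text
time_s: 17.92
eef_pos: [628.9, 3.5, 62.1]
eef_rot: [3.138, 0.147, 0.001]
wrist_force: [-3.2, -1.6, 6.0]
grip_width: 0.27
grasp_force: 26.1
```

>>> step_arm(moves=[[0, 0, 0, 0, -0.0005, 0, 0], [0, 0, 0, 0, -0.001, 0, 0]])

```text
time_s: 18.08
eef_pos: [628.8, 4.5, 62.1]
eef_rot: [3.138, 0.147, 0.001]
wrist_force: [-2.9, -2.7, 5.7]
grip_width: 0.267
grasp_force: 26.1
```

```bash
python3 - <<'E'
from h import *
pose()
E
```

```text
t 18.0833 stand tcp [ 62.6 -60.2  62.1] tool x/y yaw in stand deg [-0.14, -90.14] tilt [ 0.001  0.    -1.   ] F [-2.9 -2.7  5.7] grip 0.267
```

About 1 mm to go; small steps until the force rises.

>>> step_arm(moves=[[0, 0, 0, 0, -0.0005, 0, 0], [0, 0, 0, 0, -0.0005, 0, 0]])

```text
time_s: 18.25
eef_pos: [628.8, 5.2, 62.1]
eef_rot: [3.138, 0.147, 0.001]
wrist_force: [-2.7, -2.1, 5.4]
grip_width: 0.271
grasp_force: 26.1
```

>>> step_arm(moves=[[0, 0, 0, 0, -0.0005, 0, 0], [0, 0, 0, 0, -0.0005, 0, 0]])

```text
time_s: 18.42
eef_pos: [628.7, 5.6, 62.1]
eef_rot: [3.138, 0.147, 0.001]
wrist_force: [-2.7, -2.9, 6.2]
grip_width: 0.268
grasp_force: 26.1
```

>>> step_arm(moves=[[0, 0, 0, 0, -0.0005, 0, 0], [0, 0, 0, 0, -0.0005, 0, 0]])

```text
time_s: 18.58
eef_pos: [628.7, 5.7, 62.1]
eef_rot: [3.138, 0.147, 0.001]
wrist_force: [-2.6, -4.2, 6.0]
grip_width: 0.269
grasp_force: 26.1
```

>>> step_arm(moves=[[0, 0, 0, 0, -0.0005, 0, 0], [0, 0, 0, 0, -0.0005, 0, 0]])

```text
time_s: 18.75
eef_pos: [628.7, 5.8, 62.1]
eef_rot: [3.137, 0.146, 0.002]
wrist_force: [-2.5, -3.4, 5.4]
grip_width: 0.27
grasp_force: 26.1
```

>>> step_arm(moves=[[0, 0, 0, 0, -0.001, 0, 0], [0, 0, 0, 0, -0.001, 0, 0]])

```text
time_s: 18.92
eef_pos: [628.7, 5.8, 62.1]
eef_rot: [3.136, 0.145, 0.002]
wrist_force: [-2.2, -5.0, 4.5]
grip_width: 0.27
grasp_force: 26.1
```

>>> step_arm(moves=[[0, 0, 0, 0, -0.0005, 0, 0], [0, 0, 0, 0, -0.0005, 0, 0]])

```text
time_s: 19.08
eef_pos: [628.7, 5.7, 62.1]
eef_rot: [3.136, 0.145, 0.002]
wrist_force: [-1.4, -6.3, 5.3]
grip_width: 0.27
grasp_force: 26.1
```

Contact made: position stalled and force rising. Relaxing, releasing and rising.

>>> step_arm(moves=[[0, 0, 0, 0, 0.0015, 0, 0], [0, 0, 0, 0, 0.0015, 0, 0.06], [0, 0, 0, 0, 0.0015, 0, 0.06], [0, 0, 0, 0, 0.0015, 0, 0.06], [0, 0, 0, 0, 0.0015, -0.02, 0.06], [0, 0, 0, 0, 0.0015, -0.05, 0.06], [0, 0, 0, 0, 0.0015, -0.09, 0.06], [0, 0, 0, 0, 0.0015, -0.12, 0.06]])

```text
time_s: 19.75
eef_pos: [628.8, 8.5, 183.2]
eef_rot: [-3.137, -0.15, -0.003]
wrist_force: [1.6, -0.3, -0.3]
grip_width: 0.702
grasp_force: 0.0
```

>>> step_arm(moves=[[0, 0, 0, -0.02, 0.03, -0.02, 0.06], [0, 0, 0, -0.05, 0.06, -0.02, 0.06], [0, 0, 0, -0.06, 0.08, -0.02, 0.06], [0, 0, 0, -0.06, 0.08, -0.02, 0.06], [0, 0, 0, -0.06, 0.08, -0.02, 0.06]])

```text
time_s: 20.17
eef_pos: [575.6, -79.5, 201.5]
eef_rot: [-3.138, -0.142, -0.002]
wrist_force: [0.4, 0.1, 0.2]
grip_width: 0.701
grasp_force: 0.0
```

```bash
python3 - <<'E'
from h import *
pose(); block("g"); w,W=wristcloud(); gaps(W,w); W=w2s(W)
q=W[(abs(W[...,0]-64)<25)&(W[...,1]<0)&(W[...,1]>-110)&(W[...,2]>78)&(W[...,2]<88)]
print(len(q), cv2.minAreaRect(q[:,:2].astype(np.float32)) if len(q) else "")
p=cv2.imread("pics/g_scene.png"); cv2.imwrite("pics/g_crop.png",np.hstack([cv2.resize(p[190:310,200:360],(400,300),interpolation=cv2.INTER_CUBIC),cv2.resize(w,(400,300))]))
E
```

```text
t 20.1667 stand tcp [   1.6 -138.7  201.5] tool x/y yaw in stand deg [-0.31, -90.31] tilt [ 0.001 -0.001 -1.   ] F [0.4 0.1 0.2] grip 0.701
wrist 3242 [array([ 62.6, 121.6]), array([ 91.9, 104.9]), np.float64(0.3)] [16.44759168 68.99895512] [108.53276407 173.92696055]
scene 973 [array([ 62.7, 121.3]), array([105.2,  92.1]), np.float64(89.8)] [16.70888403 68.68748014] [108.94124742 173.94691366]
x gap at y 80 108.0 100.7
x gap at y 100 108.5 109.1
x gap at y 120 108.3 109.0
x gap at y 140 108.4 109.0
x gap at y 155 108.7 100.9
y gap at x 20 173.9 165.5
y gap at x 40 174.0 174.6
y gap at x 60 174.8 173.8
y gap at x 80 174.4 173.0
y gap at x 95 174.7 165.2
540 ((62.33938980102539, -59.717872619628906), (23.746671676635742, 24.618328094482422), 12.07343864440918)
```

View pics/g_crop.png

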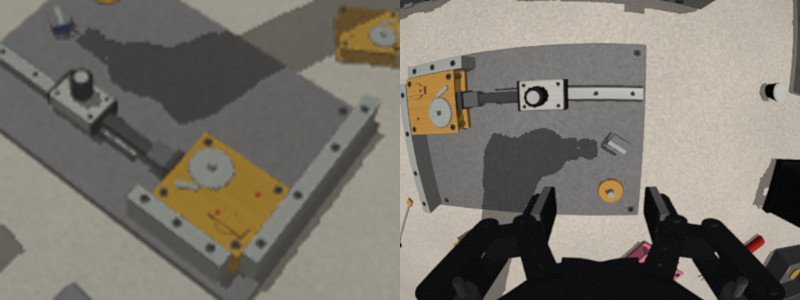

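The picture shows the block flush in the corner (left half, 210,200), with the pad touching it at (165,160). Knob travel is 0.106, and the wheel and weight are undisturbed. Handing in.

```bash
python3 -c "
from bench import close_job; print(close_job())"
```

```text
the job is handed in; nothing more can be done
None
```

The job is handed in: the carriage was drawn fully back first, then the block was pushed flush against fence and stop, and last the carriage was slid forward until its pad rests on the block at about 0.106 m travel.

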